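# Lock the water-filter cover with its quarter-turn key

### The job

Fasten the white cover of the water-filter unit: take the red-handled key from its wooden stand, set its blade in the slot of the steel stud on the cover, press the stud down and turn it clockwise, up to a quarter turn, until it stops and springs up into its catch. Then put the key back upright in the stand, fully down. Press with no more than 25 N and do not force the stud once it has reached its stop, do not touch the unit with the gripper, and leave the other things on the worktop where they stand.

Things in the scene. Friction and masses are not known exactly. Their poses are not given: they have to be found in the camera images.
- filter_unit: low grey water-filter unit with a white cover plate, 200 (x) x 150 (y) x 46 mm high, fixed to the worktop, two hose stubs at its +x end. Origin: centre of its underside. The stud's axis is 50 mm from the centre, on the -x side. If the stud is let go too early, it stays as deep as it had to be pressed; once caught it neither turns nor comes up further.
- slot (a point): centre of the top face of the stud, a round slotted steel head 38 mm in diameter, its top 23 mm above the cover (69 mm above the worktop) until pressed. The slot runs along this frame's x axis: 27 mm long with closed ends, 5 mm wide plus 1.2 mm chamfers, 8 mm deep; z points up. The point sinks and turns with the stud.
- plunger (a joint): how far the stud is pressed down, m; 0 at the start. To turn freely it must be down 4.4 to 11.4 mm (differs from unit to unit, cannot be seen); 1.3 mm deeper is a hard floor. The spring pushes up with 4 N, plus 0.6 N per mm (12 N at most at the floor), so a push of 14 N or more means the floor is reached. Eased in its catch, the stud rises and stays at 2.8 mm.
- stud (a joint): how far the stud is turned, rad, clockwise seen from above; 0 at the start. Not pressed far enough, it jams after 0.07 to 0.61 rad. Pressed, it turns easily (under 0.1 N m) up to a hard stop somewhere from 0.98 to 1.52 rad (differs, cannot be seen); there, and up to 0.14 rad before it, it is under its catch. Small backlash of 0.15 rad the other way at the start.
- key: loose key, about 70 g, 70 mm tall, standing upright in the stand. Origin: centre of the blade's lower edge, z up. From there up: steel blade 22 mm wide (key x), 3 mm thick (key y), 7 mm high; shaft 12 mm in diameter to 26 mm, whose shoulder bears on the stud's top face when the blade is seated; collar 40 mm in diameter from 26 to 30 mm; handle above. A half turn about z gives the same key.
- key_handle (a point): middle of the key's flat red handle, 52 mm above the key's origin, same axes. The handle is 36 mm wide (x), 10 mm thick (y) and reaches from 22 mm below to 18 mm above this point; grip it from above across the 10 mm.
- key_stand: wooden block 60 x 60 x 32 mm, fixed, with a round hole 27 mm in diameter and 29 mm deep in the middle of its top. Origin: centre of its underside. The key's collar rests on the top, so that the key's origin is 6 mm above the worktop when it is home; the key may stand at any yaw.
- mug_b: a green and white mug, 78 x 116 x 101 mm, loose; a bystander. Origin: centre of its underside.
- glass_a: a clear drinking glass, 80 x 80 x 91 mm, loose; a bystander. Origin: centre of its underside.
- lemon: a lemon, 78 x 55 x 56 mm, loose; a bystander. Origin: centre of its underside.
- spice_a: a small spice jar with a black cap, 41 x 41 x 105 mm, loose; a bystander. Origin: centre of its underside.
- fork_a: a steel fork lying flat, 206 x 28 x 13 mm, loose; a bystander. Origin: centre of its underside.
There are look-alikes about, which are no part of the job. There is more than one size of the key_stand; the job needs the middle-sized.

How it is judged:
On the way, in this order (a step that is already met when the one before it is completed fails the run):
1. the key is lifted out of its stand (z of key in the frame of key_stand above 0.045 m), for 0.1 s.
2. the stud is held down with the key and turned part of the way (value of joint plunger above 0.0042 m and value of joint stud above 0.6 rad and contact force between key and filter_unit above 2 N), for 0.1 s.
3. the stud has sprung up into its catch and the key is off it (value of joint stud above 0.75 rad and value of joint plunger between 0.0015 and 0.004 m and contact force between key and filter_unit below 0.5 N), for 0.2 s.
At the end, for the whole second after the job is handed in: The stud is turned more than 0.75 rad and sits in its catch (1.5 to 4 mm below its starting height), nothing pressing on it; the key stands upright (within 0.12 rad) and at rest in the stand, collar down to within 4 mm, within 8 mm of the hole's centre (all of step 3 and z of key in the frame of key_stand below 0.01 m and horizontal distance between key and key_stand below 0.008 m and angle between key's own z axis and vertical below 0.12 rad and linear speed of key below 0.02 m/s); the robot touches nothing.
It fails at once if the stud is forced: the contact forces of push and twist between the key and the unit exceed 40 N (contact force between key and filter_unit above 40 N).
It fails at once if the gripper pushes on the filter unit (contact force between the fingers and filter_unit above 3 N).
It fails at once if a bystander is displaced by more than 40 mm (distance of any of mug_b, glass_a, lemon, spice_a, fork_a from where it was at the start of the episode above 0.04 m).
It also fails if it takes over 72 s, if anything falls off the work surface, if the arm or the gripper's body presses on something with over 40 N, if the wrist force passes 120 N, or if a joint passes its speed limit or range.

### The arm

A 6-joint arm with a two-finger parallel gripper is mounted at the origin on a cart in front of the work surface, level with it; the furniture and walls round the work are solid. World frame = base frame: x ahead of the robot, y to its left, z up, the work surface at z = 0. Lengths are in m, angles in rad, forces in N, time in s.
With the tool pointing down it reaches from about 0.375 to 0.9 m from the base axis. Payload 3.1 kg.
Tool frame: the origin (TCP) lies between the finger pads; the fingertips stand 14 mm ahead of it and the grasp point (between the pads) lies 5 mm behind it (robot.finger_overhang is the distance from the TCP to the fingertips, in m); z points along the fingers, y is the line along which they close (so a half turn about z gives the same grasp; the last joint's range is limited). The gripper opens to 87 mm and grips with 3 to 60 N. Pads are 19 mm wide; open, the fingers measure 117 mm over their backs; the gripper's body (75 mm by 190 mm) begins 51 mm behind the grasp point.
Start: joints at [1.155, 0.527, 1.433, -0, 1.181, -0.178], TCP at [0.147, 0.607, 0.237] pointing down, gripper open.
Joint ranges: [-3.08, 3.08], [-0.75, 2.2], [0.22, 2.44], [-1.43, 4.57], [0, 2.65], [-2.85, 2.85]. Speed limits (rad/s): [2.79, 2.79, 3.14, 3.14, 3.14, 3.14].

### API

Orientations are given as a unit quaternion [x, y, z, w].
In Python, from rig import monitor, cams, workorder, robot gives the robot as it stands.
- The arm moves only by the tool send_rows, never from a script. Its argument "moves" is one flat list of numbers, 7 for each row, row after row: the opening, from 0 (shut) to 1 (fully open), then the shift along the world's x, y, z in cm, then the turn, a rotation vector about the world's x, y, z in rad. A call has 1 to 5 rows; each row is the pose to reach, as a shift and turn from the pose commanded when the call began; what a row does not reach only later rows make up. A row lasts 1/12 s, in which the tool goes at most 41.7 mm and 7.16 degrees, less where a joint would pass 70% of its speed; a pose out of reach is approached as far as the arm can. A call with a gripper value outside its range is refused whole. The fingers move at their own pace and stop on an object; "grip_force" is the grip in N (left out, the last holds). Time passes only in rows, so rows that repeat a pose let the fingers close. It gives the time, the measured TCP pose, the force, the opening and the grip force at its end, in the units of the state.
- monitor.get_obs(): the state, without advancing time (a new reading comes with each control period).
- cams.camera(name): name is "scene" or "side" or "wrist"; returns a dict with "pixels" (480x640x3 uint8, blue, green, red), "range_z" (480x640 float32, m along the optical axis (not along the pixel's ray), 0 where there is no reading), "fovy" (degrees; the focal length in pixels is half the picture's height over the tangent of half this angle, whatever the lens; pixels are square), "cx", "cy" (the principal point, pixels), "rvec" (rotation vector, rad) and "tvec" (3), from world to camera coordinates, as OpenCV has them; the wrist camera has in their place "hand_eye" (4x4, takes a point from camera to tool coordinates, whose origin is the TCP and whose axes are the flange's). Camera axes: x right, y down, z forward; pixel columns grow to the right and rows downward; lengths in m; the calibration is good to about 2 mm. A picture is of the moment at which its call begins: read the wrist's pose just before it.
- workorder.hand_in(): hands the job in; it is judged then, once.
The state is a dict: "time": time; "q": joint angles; "joint_velocities": joint speeds; "joint_torque": joint torques, N m; "position": TCP position; "tool_rot": TCP orientation; "ft_force": force on the tool from outside, world axes, zero at the start; "moment": the same for the moment, N m; "grip_width": finger opening in m; "grip_force": force on a finger pad.
Only numpy, scipy, OpenCV 4.12 (cv2) and the standard library are available. Lean on these libraries where they do the work, as an engineer would, in place of code of your own. Each camera call takes 0.05 s, during which the arm holds its last target. There are 200 camera calls.

## Working session

There is one attempt and no reset: what is moved stays moved. The work goes in short steps, Python scripts to look and compute and a tool call to move; the robot and the scene stay as the last step left them, time stands still between calls to the robot, and variables do not carry over. Pictures are saved under pics/ and viewed, at most 10 in all, crops included, and the job is handed in when it is done.

Besides the shell and the picture viewer there is one more tool, called after ">>>" by a JSON object that holds its "method" and its "body". send_rows: Moves the arm, as the interface text tells. Its arguments: {"type":"object","properties":{"moves":{"type":"array","items":{"type":"number"}},"grip_force":{"type":"number"}},"required":["moves"]}

```bash
mkdir -p pics
cat > h.py <<'E'
import numpy as np,cv2
from rig import monitor,cams,workorder,robot
from scipy.spatial.transform import Rotation as R
def get(n):
    s=monitor.get_obs(); c=cams.camera(n); f=c["pixels"].shape[0]/2/np.tan(np.radians(c["fovy"])/2)
    if n=="wrist":
        T=np.eye(4);T[:3,:3]=R.from_quat(s["tool_rot"]).as_matrix();T[:3,3]=s["position"]
        M=T@np.array(c["hand_eye"])
    else:
        r=cv2.Rodrigues(np.array(c["rvec"],float))[0];M=np.eye(4);M[:3,:3]=r.T;M[:3,3]=-r.T@np.array(c["tvec"]).ravel()
    return dict(img=c["pixels"],d=c["range_z"],f=f,cx=c["cx"],cy=c["cy"],M=M)
def ray(c,u,v):
    d=np.stack([(np.asarray(u,float)-c["cx"])/c["f"],(np.asarray(v,float)-c["cy"])/c["f"],np.ones_like(np.asarray(u,float))],-1)
    return d@c["M"][:3,:3].T
def plane(c,u,v,z):
    d=ray(c,u,v);o=c["M"][:3,3];return o+d*((z-o[2])/d[...,2])[...,None]
def cloud(c):
    v,u=np.mgrid[:480,:640];return c["M"][:3,3]+ray(c,u,v)*c["d"][...,None]
E
python3 - <<'E'
from h import *
s=monitor.get_obs();print({k:np.round(v,3) for k,v in s.items()})
for n in("scene","side","wrist"):
    c=get(n);cv2.imwrite(f"pics/{n}0.png",c["img"]);np.savez(f"{n}0.npz",**c);print(n,c["f"],c["cx"],c["cy"],c["M"].round(3).tolist())
E
```

```text
{'time': np.float64(0.0), 'q': array([ 1.155,  0.528,  1.434, -0.   ,  1.181, -0.178]), 'joint_velocities': array([-0.001, -0.   , -0.001, -0.002, -0.002, -0.   ]), 'joint_torque': array([-1.0000e-03, -4.4004e+01, -1.7659e+01,  6.3000e-02,  5.8000e-02,
       -0.0000e+00]), 'position': array([0.147, 0.607, 0.236]), 'tool_rot': array([ 0.119,  0.993, -0.001, -0.   ]), 'ft_force': array([ 0.172, -0.403, -0.046]), 'moment': array([-0.029,  0.016, -0.02 ]), 'grip_force': np.float64(0.0), 'grip_width': np.float64(0.087)}
scene 595.4364699525252 325.3065270116017 240.74562934221555 [[0.47, -0.465, 0.751, -0.551], [-0.883, -0.265, 0.388, -0.641], [0.019, -0.845, -0.535, 0.911], [0.0, 0.0, 0.0, 1.0]]
side 533.9104070880394 324.1371198731706 243.41583743692982 [[0.964, -0.157, 0.216, 0.287], [-0.266, -0.49, 0.83, -1.195], [-0.025, -0.858, -0.514, 0.81], [0.0, 0.0, 0.0, 1.0]]
wrist 374.7570963294651 322.7485320709979 243.25930016308246 [[0.234, 0.926, 0.295, 0.067], [0.972, -0.223, -0.073, 0.628], [-0.001, 0.304, -0.953, 0.384], [0.0, 0.0, 0.0, 1.0]]
```

View pics/scene0.png

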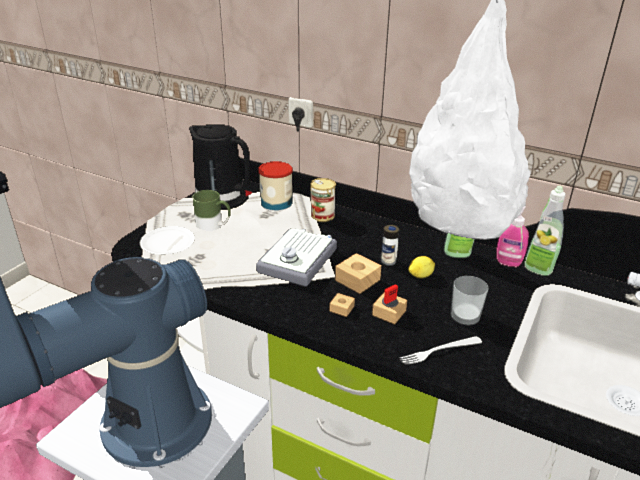

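View pics/side0.png

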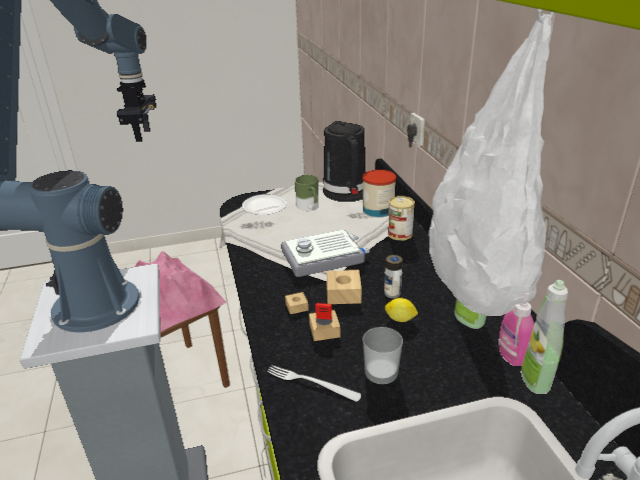

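Scene view: key in block at (390,305), with look-alike blocks at (342,303), which is small, and (358,272), which is large. The unit is at (297,255) with its stud near (289,252). The side view agrees: key at (324,322), small block at (297,302), large block at (344,286), stud at (304,245). The block holding the key should be the 60 mm one, so I'll check its size and confirm in a crop.

Run:
```python
from h import *
out=[]
for n in("scene","side"):
    c=dict(np.load(f"{n}0.npz"));P=cloud(c);hsv=cv2.cvtColor(c["img"],cv2.COLOR_BGR2HSV);H,S,V=cv2.split(hsv)
    X,Y,Z=P[...,0],P[...,1],P[...,2]
    box=(c["d"]>0)&(X>.3)&(X<1)&(Y<.4)&(Y>-.5)
    wood=(H>8)&(H<24)&(S>70)&(V>120)&box&(Z>.005)&(Z<.06)
    k,l,st,ce=cv2.connectedComponentsWithStats(wood.astype(np.uint8))
    for i in range(1,k):
        if st[i,4]<80:continue
        m=l==i;zt=np.percentile(Z[m],95);t=m&(Z>zt-.006)
        r=cv2.minAreaRect(np.float32(P[t][:,:2]*1000))
        print(n,"wood",ce[i].round(),"ztop",zt.round(3),"rect",np.round(r[0],1),np.round(r[1],1),round(r[2],1))
    red=((H<6)|(H>174))&(S>170)&(V>100)&box&(Z>.02)&(Z<.12)
    k,l,st,ce=cv2.connectedComponentsWithStats(red.astype(np.uint8))
    for i in range(1,k):
        if st[i,4]<40:continue
        q=P[l==i];a=np.linalg.eigh(np.cov(q[:,:2].T))[1][:,1]
        print(n,"red",ce[i].round(),st[i,4],q.mean(0).round(4),q.min(0).round(4),q.max(0).round(4),"ax",np.degrees(np.arctan2(a[1],a[0])).round(1))
    cov=box&(Z>.040)&(Z<.052)&(S<60)&(V>120)
    k,l,st,ce=cv2.connectedComponentsWithStats(cov.astype(np.uint8))
    for i in range(1,k):
        if st[i,4]<400:continue
        r=cv2.minAreaRect(np.float32(P[l==i][:,:2]*1000));print(n,"cover",ce[i].round(),np.median(Z[l==i]).round(4),np.round(r[0],1),np.round(r[1],1),round(r[2],1))
        m=box&(Z>.060)&(Z<.075)&(np.hypot(X-r[0][0]/1000,Y-r[0][1]/1000)<.09)
        q=P[m];print("stud",len(q),q.mean(0).round(4),cv2.minEnclosingCircle(np.float32(q[:,:2]*1000)) if len(q) else 0, np.argwhere(m).mean(0))
    y,x,s=((225,270,0) if n=="scene" else (225,270,0))
    out.append(cv2.resize(c["img"][225:345,255:425],None,fx=4,fy=4,interpolation=cv2.INTER_CUBIC)[:, :] if n=="scene" else cv2.resize(c["img"][225:345,270:410],None,fx=4,fy=4))
cv2.imwrite("pics/crop1.png",out[0])
```

```text
scene wood [358. 272.] ztop 0.045 rect [ 604. -141.] [87.9 90. ] 76.5
scene wood [342. 303.] ztop 0.025 rect [ 477.7 -158.5] [52.1 46.8] 3.1
scene wood [389. 308.] ztop 0.033 rect [ 520.7 -265.9] [63.  67.8] 85.3
scene red [390. 294.] 188 [ 0.5155 -0.266   0.0588] [ 0.4985 -0.2759  0.0345] [ 0.5369 -0.254   0.0784] ax 154.2
scene cover [297. 249.] 0.0447 [592.9  36.5] [192.  134.2] 3.9
stud 125 [0.5431 0.0295 0.0658] ((544.5287475585938, 30.627643585205078), 22.4434871673584) [251.456 288.624]
side wood [344. 286.] ztop 0.047 rect [ 607.8 -142.4] [90.6 82.7] 76.0
side wood [297. 302.] ztop 0.026 rect [ 482.1 -160.9] [46.3 52.5] 3.4
side wood [325. 327.] ztop 0.034 rect [ 523.6 -265.7] [65.1 60.5] 86.0
side red [323. 311.] 221 [ 0.5214 -0.268   0.0601] [ 0.5056 -0.2773  0.0372] [ 0.5385 -0.2523  0.0788] ax 154.2
side cover [323. 247.] 0.0462 [598.7  28.7] [191.7 142.7] 3.8
stud 116 [0.5489 0.0268 0.0671] ((550.9821166992188, 30.50624656677246), 22.21352195739746) [242.63793103 304.31896552]
```

View pics/crop1.png

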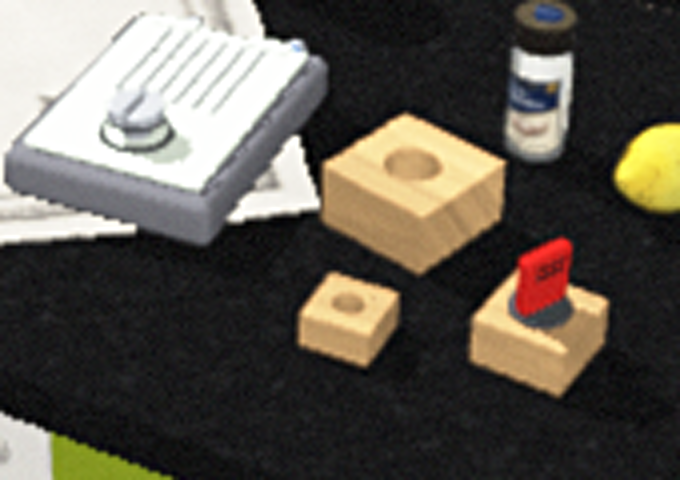

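Crop: the keyed block at (540,330) is between the small (348,318) and the large (413,190) in size. It measures 63x66x33 mm, so it is the 60 mm stand. The key is at about (0.521,-0.266), with its handle axis at 154°. The stud is at about (0.547,0.029). I'll hover over the unit first to see the slot.

>>> {"method": "send_rows", "body": {"moves": [1,2.3,-3.3,0,0,0,-0.043,1,4.6,-6.6,0,0,0,-0.086,1,6.9,-9.9,0,0,0,-0.129,1,9.2,-13.2,0,0,0,-0.172,1,11.5,-16.5,0,0,0,-0.215]}}

```text
time: 0.57
position: [0.2626, 0.4407, 0.2363]
tool_rot: [0.225, 0.974, -0.0, -0.0]
ft_force: [0.8, 0.5, 0.3]
grip_width: 0.0865
grip_force: 0.0
```

>>> {"method": "send_rows", "body": {"moves": [1,2.3,-3.3,0,0,0,0,1,4.6,-6.6,0,0,0,0,1,6.9,-9.9,0,0,0,0,1,9.2,-13.2,0,0,0,0,1,11.5,-16.5,0,0,0,0]}}

```text
time: 0.98
position: [0.3778, 0.2756, 0.2365]
tool_rot: [0.224, 0.975, -0.0, -0.0]
ft_force: [0.6, 0.3, 0.7]
grip_width: 0.087
grip_force: 0.0
```

>>> {"method": "send_rows", "body": {"moves": [1,2.3,-3.3,0,0,0,0,1,4.6,-6.6,0,0,0,0,1,6.9,-9.9,0,0,0,0,1,9.2,-13.2,0,0,0,0,1,11.5,-16.5,0,0,0,0]}}

```text
time: 1.4
position: [0.4928, 0.1105, 0.2365]
tool_rot: [0.225, 0.974, 0.0, -0.0]
ft_force: [-0.3, 0.7, -0.2]
grip_width: 0.0873
grip_force: 0.0
```

>>> {"method": "send_rows", "body": {"moves": [1,2.3,-3.3,0,0,0,0,1,4.6,-6.6,0,0,0,0,1,5.5,-8.2,0,0,0,0,1,5.5,-8.2,0,0,0,0,1,5.5,-8.2,0,0,0,0]}}

```text
time: 1.82
position: [0.5471, 0.0296, 0.236]
tool_rot: [0.226, 0.974, 0.0, -0.001]
ft_force: [-0.7, 0.7, 0.8]
grip_width: 0.087
grip_force: 0.0
```

Run:
```python
from h import *
s=monitor.get_obs();print(s["time"],s["position"].round(4),s["tool_rot"].round(4),s["q"].round(3))
c=get("wrist");np.savez("w1.npz",**c);cv2.imwrite("pics/w1.png",c["img"])
P=cloud(c);Z=P[...,2];m=(Z>.062)&(Z<.075)&(np.hypot(P[...,0]-.547,P[...,1]-.029)<.04)
q=P[m];print(len(q),q.mean(0).round(4),np.median(q[:,2]),cv2.minEnclosingCircle(np.float32(q[:,:2]*1000)),np.argwhere(m).mean(0))
```

```text
1.8167 [0.5471 0.0296 0.236 ] [ 2.257e-01  9.742e-01  2.000e-04 -7.000e-04] [-1.500e-01  4.250e-01  1.627e+00  1.000e-03  1.091e+00 -1.266e+00]
1370 [0.5498 0.0338 0.0688] 0.06919187999593546 ((550.51513671875, 33.327308654785156), 19.071565628051758) [224.98832117 326.88759124]
```

View pics/w1.png

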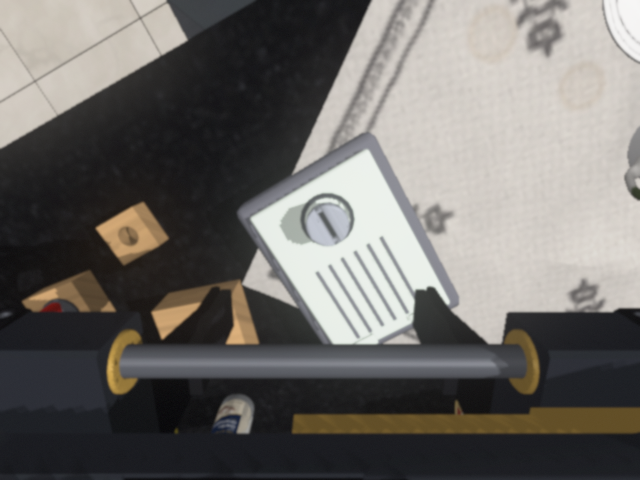

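Wrist view: the stud is at (327,221), its slot is the dark bar from about (318,208) to (338,238), and the handle, stand and small block are at lower left. I'll go lower to measure the slot well.

>>> {"method": "send_rows", "body": {"moves": [1,0,0,-3,0,0,0,1,-0.5,0,-6,0,0,0,1,-1,0,-9,0,0,0,1,-1,0,-9,0,0,0,1,-1,0,-9,0,0,0]}}

```text
time: 2.28
position: [0.5351, 0.0321, 0.1457]
tool_rot: [0.224, 0.975, -0.0, -0.002]
ft_force: [-0.9, -0.0, 0.3]
grip_width: 0.0874
grip_force: 0.0
```

```bash
cat > slot.py <<'E'
from h import *
def slot(c,z=.069,guess=(.5505,.0333)):
    g=cv2.cvtColor(c["img"],cv2.COLOR_BGR2GRAY)
    v,u=np.mgrid[:480,:640];Q=plane(c,u,v,z);P=cloud(c)
    disc=(np.abs(P[...,2]-z)<.005)&(np.hypot(Q[...,0]-guess[0],Q[...,1]-guess[1])<.025)
    cn,r=cv2.minEnclosingCircle(np.float32(Q[disc][:,:2]*1000))
    e=cv2.fitEllipse(cv2.convexHull(np.float32(Q[disc][:,:2]*1000)))
    inn=np.hypot(Q[...,0]*1000-cn[0],Q[...,1]*1000-cn[1])<16.5
    t=cv2.threshold(g[inn],0,255,cv2.THRESH_OTSU)[0]
    m=inn&(g<t)
    k,l,st,ce=cv2.connectedComponentsWithStats(m.astype(np.uint8));i=1+np.argmax(st[1:,4])
    rr=cv2.minAreaRect(np.float32(Q[l==i][:,:2]*1000));q=Q[l==i];a=np.linalg.eigh(np.cov(q[:,:2].T))[1][:,1]
    print("disc",np.round(cn,1),round(r,1),"ell",np.round(e[0],1),"medz",np.median(P[disc][:,2]).round(4))
    print("slot thr",t,st[i,4],np.round(rr[0],1),np.round(rr[1],1),"mean",(q.mean(0)*1e3).round(1),"ang",np.degrees(np.arctan2(a[1],a[0])).round(1))
    return l==i
E
python3 - <<'E'
from slot import *
c=get("wrist");s=monitor.get_obs();print(s["position"].round(4));m=slot(c)
vu=np.argwhere(m).mean(0).astype(int);o=c["img"].copy();o[m]=(0,0,255);y,x=vu
w=lambda i:cv2.resize(i[max(0,y-50):y+50,x-50:x+50],(400,400),interpolation=cv2.INTER_CUBIC)
cv2.imwrite("pics/s1.png",np.hstack([w(c["img"]),w(o)]))
E
```

```text
[0.5371 0.0315 0.1472]
disc [549.6  34. ] 19.6 ell [549.6  33.9] medz 0.0692
slot thr 151.0 303 [551.3  34.3] [29.2  5.1] mean [550.4  34.3  69. ] ang -175.7
```

View pics/s1.png

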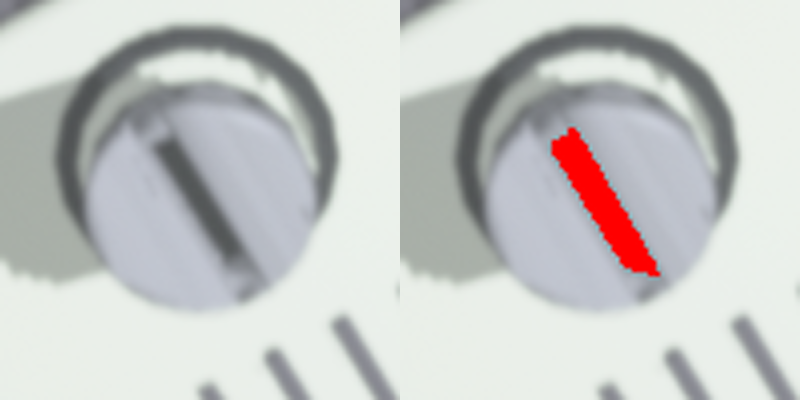

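Crop: the red mask follows the dark slot bar. The slot is at (550,34) mm, angle 4.3°, z 69 mm, which matches the 27 mm length and the unit yaw of about 4°. Next I look at the key from the same relative height.

>>> {"method": "send_rows", "body": {"moves": [1,-0.3,-3.8,0,0,0,0,1,-0.6,-7.6,0,0,0,0,1,-0.9,-11.4,0,0,0,0,1,-1.2,-15.2,0,0,0,0,1,-1.5,-19,0,0,0,0]}}

```text
time: 2.75
position: [0.5238, -0.1615, 0.1494]
tool_rot: [0.224, 0.975, -0.001, 0.003]
ft_force: [0.8, 0.0, 0.8]
grip_width: 0.0874
grip_force: 0.0
```

>>> {"method": "send_rows", "body": {"moves": [1,-0.3,-3.8,0,0,0,0,1,-0.6,-7.6,0,0,0,0,1,-1.2,-11,0,0,0,0,1,-1.2,-11,0,0,0,0,1,-1.2,-11,0,0,0,0]}}

```text
time: 3.17
position: [0.5115, -0.2723, 0.149]
tool_rot: [0.226, 0.974, -0.001, 0.002]
ft_force: [0.4, 0.1, 0.3]
grip_width: 0.0869
grip_force: 0.0
```

```bash
cat > key.py <<'E'
from h import *
def key(c,ztop=.076):
    H,S,V=cv2.split(cv2.cvtColor(c["img"],cv2.COLOR_BGR2HSV));P=cloud(c)
    red=((H<8)|(H>172))&(S>120)&(V>60)
    k,l,st,ce=cv2.connectedComponentsWithStats(red.astype(np.uint8));i=1+np.argmax(st[1:,4]);m=l==i
    print("red",ce[i].round(),st[i,4],"z",np.percentile(P[m][:,2],[5,50,95]).round(4))
    t=m&(np.abs(P[...,2]-ztop)<.003);v,u=np.nonzero(t)
    q=np.float32(plane(c,u,v,ztop)[:,:2]*1000);r=cv2.minAreaRect(q);a=np.linalg.eigh(np.cov(q.T))[1][:,1]
    print("top",len(q),np.round(r[0],1),np.round(r[1],1),round(r[2],1),"mean",q.mean(0).round(1),"ang",np.degrees(np.arctan2(a[1],a[0])).round(1))
E
python3 - <<'E'
from key import *
c=get("wrist");s=monitor.get_obs();print(s["time"],s["position"].round(4),s["tool_rot"].round(4));key(c)
P=cloud(c);H,S,V=cv2.split(cv2.cvtColor(c["img"],cv2.COLOR_BGR2HSV))
m=(H>8)&(H<25)&(S>70)&(abs(P[...,2]-.032)<.005)&(np.hypot(P[...,0]-.522,P[...,1]+.266)<.06)
print(cv2.minAreaRect(np.float32(P[m][:,:2]*1000)))
cv2.imwrite("pics/k1.png",c["img"])
E
```

```text
3.2167 [ 0.511  -0.2704  0.1485] [ 2.251e-01  9.743e-01 -5.000e-04  1.600e-03]
red [344. 263.] 1090 z [0.0357 0.0755 0.077 ]
top 774 [ 523.3 -262. ] [ 9.5 35.7] 65.3 mean [ 522.9 -261.7] ang 156.5
((524.8585815429688, -263.0206604003906), (60.10865020751953, 60.747161865234375), 85.8044662475586)
```

View pics/k1.png

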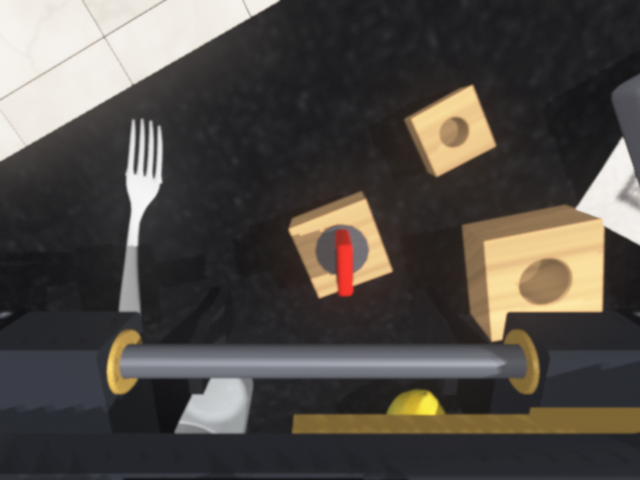

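Wrist view: the key's handle top is at (345,262) in the stand at (340,245), which measures 60x60. The handle top measures 9.5x35.7 mm as it should, centred at (523.2,-262.0), with its long axis at about 155.7°. Now the grasp.

>>> {"method": "send_rows", "body": {"moves": [1,1.2,0.85,0,0,0,0.03,1,1.2,0.85,-3,0,0,0.03,1,1.2,0.85,-6,0,0,0.03,1,1.2,0.85,-8,0,0,0.03,1,1.2,0.85,-9.3,0,0,0.03]}}

```text
time: 3.63
position: [0.5227, -0.2575, 0.0519]
tool_rot: [0.208, 0.978, 0.001, -0.001]
ft_force: [-0.2, 0.5, -0.6]
grip_width: 0.0869
grip_force: 0.0
```

>>> {"method": "send_rows", "body": {"moves": [0.3,0,0,0,0,0,0,0.1,0,0,0,0,0,0,0,0,0,0,0,0,0,0,0,0,0,0,0,0,0,0,0,0,0,0,0], "grip_force": 45}}

```text
time: 4.05
position: [0.5232, -0.2612, 0.0549]
tool_rot: [0.209, 0.978, -0.001, 0.001]
ft_force: [1.1, 0.0, 0.7]
grip_width: 0.0618
grip_force: 0.0
```

>>> {"method": "send_rows", "body": {"moves": [0,0,0,0,0,0,0,0,0,0,0,0,0,0,0,0,0,0,0,0,0,0,0,0,0,0,0,0]}}

```text
time: 4.38
position: [0.5222, -0.2613, 0.0538]
tool_rot: [0.21, 0.978, -0.0, 0.0]
ft_force: [-0.3, 0.4, -1.1]
grip_width: 0.0348
grip_force: 0.0
```

>>> {"method": "send_rows", "body": {"moves": [0,0,0,0,0,0,0,0,0,0,0,0,0,0,0,0,0,0,0,0,0,0,0,0,0,0,0,0,0,0,0,0,0,0,0]}}

```text
time: 4.8
position: [0.5221, -0.2611, 0.0535]
tool_rot: [0.21, 0.978, -0.0, -0.0]
ft_force: [-0.3, -0.4, -0.3]
grip_width: 0.0097
grip_force: 45.0
```

>>> {"method": "send_rows", "body": {"moves": [0,0,0,0,0,0,0,0,0,0,0,0,0,0,0,0,0,0,0,0,0]}}

```text
time: 5.05
position: [0.5222, -0.2611, 0.0535]
tool_rot: [0.21, 0.978, 0.0, -0.0]
ft_force: [0.1, 0.0, -0.8]
grip_width: 0.01
grip_force: 45.0
```

Run:
```python
from h import *
# settled pose, averaged over a few readings (camera calls advance the clock)
a=[]
for i in range(4):
    s=monitor.get_obs();a.append(np.r_[s["position"],R.from_quat(s["tool_rot"]).as_rotvec(),s["ft_force"],s["grip_width"],s["grip_force"]]);cams.camera("wrist")
a=np.array(a);print(a.mean(0).round(4),a.std(0).round(4))
```

```text
[ 5.22200e-01 -2.61100e-01  5.35000e-02 -6.59200e-01 -3.07160e+00
 -1.00000e-04  1.14000e-02 -3.43200e-01 -6.75200e-01  9.70000e-03
  4.49999e+01] [0.000e+00 0.000e+00 0.000e+00 0.000e+00 0.000e+00 0.000e+00 1.774e-01
 3.147e-01 2.602e-01 2.000e-04 1.000e-04]
```

Gripped: width 9.7 mm, 45 N, TCP 47.5 mm above the key origin. Now lift, carry and turn to the slot. The target TCP is (549.2, 34.8), with a turn of +0.498 rad.

>>> {"method": "send_rows", "body": {"moves": [0,0,0,1.5,0,0,0,0,0,0,4,0,0,0,0,0,0,7,0,0,0,0,0,0,10,0,0,0,0,0,0,10,0,0,0]}}

```text
time: 5.67
position: [0.5253, -0.2632, 0.1592]
tool_rot: [0.21, 0.978, -0.002, 0.005]
ft_force: [1.3, 0.2, -0.6]
grip_width: 0.0096
grip_force: 45.0
```

>>> {"method": "send_rows", "body": {"moves": [0,0.3,3,0,0,0,0.05,0,0.6,6.5,0,0,0,0.1,0,0.9,10,0,0,0,0.2,0,1.2,13.5,0,0,0,0.3,0,1.5,17,0,0,0,0.4]}}

```text
time: 6.08
position: [0.5367, -0.0895, 0.1531]
tool_rot: [0.009, 1.0, 0.0, -0.0]
ft_force: [-0.1, -0.6, -1.5]
grip_width: 0.0094
grip_force: 45.0
```

>>> {"method": "send_rows", "body": {"moves": [0,0.3,3.5,0,0,0,0.05,0,0.6,7,0,0,0,0.098,0,0.9,10,0,0,0,0.098,0,1.2,12,0,0,0,0.098,0,1.2,12.59,0,0,0,0.098]}}

```text
time: 6.5
position: [0.5488, 0.0381, 0.1531]
tool_rot: [-0.039, 0.999, 0.001, -0.0]
ft_force: [0.1, -1.1, -0.9]
grip_width: 0.0098
grip_force: 45.0
```

>>> {"method": "send_rows", "body": {"moves": [0,0,0,-0.8,0,0,0,0,0,0,-1.6,0,0,0,0,0,0,-2.4,0,0,0,0,0,0,-2.4,0,0,0,0,0,0,-2.4,0,0,0]}}

```text
time: 6.92
position: [0.5485, 0.0336, 0.1284]
tool_rot: [-0.037, 0.999, 0.0, -0.001]
ft_force: [-0.2, 0.1, -0.0]
grip_width: 0.0099
grip_force: 45.0
```

Run:
```python
from h import *
[cams.camera("wrist") for _ in range(4)]
s=monitor.get_obs();print(s["time"],s["position"].round(4),s["tool_rot"].round(4),s["ft_force"].round(2),s["grip_width"],s["q"].round(2))
c=get("wrist");H,S,V=cv2.split(cv2.cvtColor(c["img"],cv2.COLOR_BGR2HSV));P=cloud(c)
cv2.imwrite("pics/w2.png",c["img"])
```

```text
7.1167 [0.5495 0.0342 0.1298] [-3.710e-02  9.993e-01 -1.000e-04  3.000e-04] [-0.9  -0.16 -0.26] 0.009561612892856685 [-0.14  0.58  1.72 -0.    0.84 -1.79]
```

View pics/w2.png

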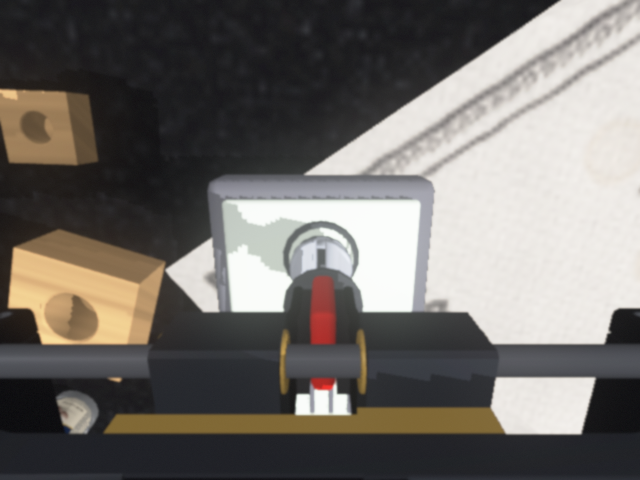

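Wrist view: the handle is at (322,310) and the slot end shows at (321,257), so the blade is in line with the slot. I'm descending carefully.

>>> {"method": "send_rows", "body": {"moves": [0,0,0,-0.6,0,0,0,0,0,0,-1.2,0,0,0,0,0,0,-1.2,0,0,0,0,0,0,-1.2,0,0,0]}}

```text
time: 7.5
position: [0.5487, 0.0349, 0.1169]
tool_rot: [-0.038, 0.999, 0.0, -0.001]
ft_force: [0.9, -0.4, -0.7]
grip_width: 0.0101
grip_force: 45.0
```

>>> {"method": "send_rows", "body": {"moves": [0,0,0,-0.1,0,0,0,0,0,0,-0.2,0,0,0,0,0,0,-0.3,0,0,0,0,0,0,-0.3,0,0,0,0,0,0,-0.3,0,0,0]}}

```text
time: 7.92
position: [0.5496, 0.0346, 0.1149]
tool_rot: [-0.038, 0.999, -0.0, 0.0]
ft_force: [-0.4, -1.3, 2.3]
grip_width: 0.0093
grip_force: 45.0
```

>>> {"method": "send_rows", "body": {"moves": [0,0,0,-0.1,0,0,0,0,0,0,-0.2,0,0,0,0,0,0,-0.2,0,0,0,0,0,0,-0.2,0,0,0]}}

```text
time: 8.25
position: [0.5495, 0.0346, 0.1127]
tool_rot: [-0.038, 0.999, -0.0, 0.0]
ft_force: [-0.3, -1.8, 4.0]
grip_width: 0.0094
grip_force: 45.0
```

Side force is -1.8 N in y, so I'm easing the key toward -y.

>>> {"method": "send_rows", "body": {"moves": [0,0,-0.05,0,0,0,0,0,0,-0.08,0,0,0,0,0,0,-0.08,0,0,0,0]}}

```text
time: 8.5
position: [0.549, 0.034, 0.1121]
tool_rot: [-0.038, 0.999, 0.0, -0.0]
ft_force: [0.6, -1.0, -0.5]
grip_width: 0.0096
grip_force: 45.0
```

```bash
cat > st.py <<'E'
from h import *
a=[]
for _ in range(4):
    s=monitor.get_obs();a.append(np.r_[s["ft_force"],s["moment"]]);cams.camera("wrist")
q=s["tool_rot"];print(round(float(s["time"]),2),s["position"].round(4),"yaw",np.degrees(2*np.arctan2(q[1],q[0])).round(2),"FT",np.mean(a,0).round(2),s["q"][5].round(3))
E
python3 st.py
```

```text
8.65 [0.549  0.034  0.1122] yaw 184.31 FT [ 0.53 -0.94 -0.79 -0.26 -0.1   0.  ] -1.787
```

>>> {"method": "send_rows", "body": {"moves": [0,0,-0.02,-0.1,0,0,0,0,0,-0.02,-0.2,0,0,0,0,0,-0.02,-0.3,0,0,0,0,0,-0.02,-0.3,0,0,0]}}

```text
time: 9.03
position: [0.549, 0.0339, 0.1094]
tool_rot: [-0.038, 0.999, 0.0, -0.0]
ft_force: [-0.7, -0.7, 0.4]
grip_width: 0.0095
grip_force: 45.0
```

```bash
python3 st.py
```

```text
9.18 [0.5489 0.0339 0.1095] yaw 184.31 FT [-0.2  -0.78 -0.37 -0.16  0.02  0.01] -1.788
```

>>> {"method": "send_rows", "body": {"moves": [0,0,0,-0.1,0,0,0,0,0,0,-0.2,0,0,0,0,0,0,-0.2,0,0,0]}}

```text
time: 9.48
position: [0.5491, 0.0339, 0.1077]
tool_rot: [-0.038, 0.999, 0.0, -0.0]
ft_force: [-1.0, -0.9, 2.8]
grip_width: 0.0098
grip_force: 45.0
```

```bash
python3 st.py
```

```text
9.63 [0.5491 0.0339 0.1077] yaw 184.31 FT [-0.89 -0.4   3.34 -0.08  0.26 -0.01] -1.788
```

Seated: the spring carries about 4 N at TCP z 0.1077. I'm pressing down in steps until I feel the floor.

>>> {"method": "send_rows", "body": {"moves": [0,0,0,-0.15,0,0,0,0,0,0,-0.25,0,0,0,0,0,0,-0.25,0,0,0,0,0,0,-0.25,0,0,0]}}

```text
time: 10.02
position: [0.5491, 0.0338, 0.1051]
tool_rot: [-0.038, 0.999, 0.0, -0.0]
ft_force: [-0.7, 0.5, 5.1]
grip_width: 0.0098
grip_force: 45.0
```

>>> {"method": "send_rows", "body": {"moves": [0,0,0,-0.05,0,0,0,0,0,0,-0.1,0,0,0,0,0,0,-0.1,0,0,0]}}

```text
time: 10.27
position: [0.5492, 0.0338, 0.1041]
tool_rot: [-0.038, 0.999, 0.0, -0.0]
ft_force: [-1.1, -0.1, 5.5]
grip_width: 0.0096
grip_force: 45.0
```

```bash
python3 st.py
```

```text
10.42 [0.5491 0.0338 0.1042] yaw 184.31 FT [-1.16 -0.63  5.66  0.02  0.31  0.01] -1.788
```

>>> {"method": "send_rows", "body": {"moves": [0,0,0,-0.05,0,0,0,0,0,0,-0.1,0,0,0,0,0,0,-0.1,0,0,0]}}

```text
time: 10.72
position: [0.5492, 0.0339, 0.1032]
tool_rot: [-0.038, 0.999, 0.0, 0.0]
ft_force: [-1.2, 0.3, 6.1]
grip_width: 0.0095
grip_force: 45.0
```

>>> {"method": "send_rows", "body": {"moves": [0,0,0,-0.05,0,0,0,0,0,0,-0.1,0,0,0,0,0,0,-0.1,0,0,0]}}

```text
time: 10.97
position: [0.5492, 0.0338, 0.1023]
tool_rot: [-0.038, 0.999, 0.0, 0.0]
ft_force: [-1.9, -0.3, 6.2]
grip_width: 0.0094
grip_force: 45.0
```

```bash
python3 st.py
```

```text
11.12 [0.5492 0.0338 0.1023] yaw 184.31 FT [-1.79 -0.37  6.72  0.01  0.37 -0.01] -1.788
```

>>> {"method": "send_rows", "body": {"moves": [0,0,0,-0.05,0,0,0,0,0,0,-0.1,0,0,0,0,0,0,-0.1,0,0,0]}}

```text
time: 11.42
position: [0.5492, 0.0338, 0.1014]
tool_rot: [-0.038, 0.999, 0.0, 0.0]
ft_force: [-2.7, 0.2, 7.8]
grip_width: 0.0097
grip_force: 45.0
```

>>> {"method": "send_rows", "body": {"moves": [0,0,0,-0.05,0,0,0,0,0,0,-0.1,0,0,0,0,0,0,-0.1,0,0,0]}}

```text
time: 11.67
position: [0.5493, 0.0339, 0.101]
tool_rot: [-0.038, 0.999, -0.0, 0.0]
ft_force: [-1.4, -0.4, 11.0]
grip_width: 0.0095
grip_force: 45.0
```

```bash
python3 st.py
```

```text
11.82 [0.5493 0.0339 0.1011] yaw 184.31 FT [-2.87 -0.04 11.22  0.04  0.58  0.02] -1.788
```

Floor felt at z ≈ 0.101, 11 N. I ease 0.3 mm and relieve x, then turn clockwise while watching the moment.

>>> {"method": "send_rows", "body": {"moves": [0,-0.04,0,0.03,0,0,-0.08,0,-0.04,0,0.03,0,0,-0.16,0,-0.04,0,0.03,0,0,-0.24,0,-0.04,0,0.03,0,0,-0.32,0,-0.04,0,0.03,0,0,-0.4]}}

```text
time: 12.28
position: [0.5495, 0.0338, 0.1012]
tool_rot: [0.164, 0.987, 0.0, 0.001]
ft_force: [-1.6, 1.1, 9.3]
grip_width: 0.01
grip_force: 45.0
```

```bash
python3 st.py
```

```text
12.43 [0.5495 0.0338 0.1013] yaw 161.37 FT [-1.34  0.67  9.26  0.02  0.34 -0.01] -1.387
```

>>> {"method": "send_rows", "body": {"moves": [0,0,0,0,0,0,-0.06,0,0,0,0,0,0,-0.12,0,0,0,0,0,0,-0.18,0,0,0,0,0,0,-0.24,0,0,0,0,0,0,-0.3]}}

```text
time: 12.9
position: [0.5498, 0.0338, 0.1013]
tool_rot: [0.309, 0.951, 0.0, 0.001]
ft_force: [-1.3, -0.0, 9.4]
grip_width: 0.0098
grip_force: 45.0
```

```bash
python3 st.py
```

```text
13.05 [0.5498 0.0338 0.1013] yaw 144.19 FT [-1.42 -0.12  9.07 -0.    0.28 -0.01] -1.088
```

>>> {"method": "send_rows", "body": {"moves": [0,0,0,0,0,0,-0.06,0,0,0,0,0,0,-0.12,0,0,0,0,0,0,-0.18,0,0,0,0,0,0,-0.24,0,0,0,0,0,0,-0.24]}}

```text
time: 13.52
position: [0.5499, 0.0337, 0.1013]
tool_rot: [0.42, 0.908, 0.0, 0.001]
ft_force: [-1.2, -0.2, 9.2]
grip_width: 0.0094
grip_force: 45.0
```

```bash
python3 st.py
```

```text
13.67 [0.5499 0.0337 0.1013] yaw 130.44 FT [-0.96 -0.25  8.78 -0.06  0.23 -0.01] -0.848
```

>>> {"method": "send_rows", "body": {"moves": [0,0,0,0,0,0,-0.03,0,0,0,0,0,0,-0.05,0,0,0,0,0,0,-0.05]}}

```text
time: 13.97
position: [0.55, 0.0337, 0.1013]
tool_rot: [0.442, 0.897, 0.0, 0.001]
ft_force: [-1.3, -0.1, 8.3]
grip_width: 0.0098
grip_force: 45.0
```

```bash
python3 st.py
```

```text
14.12 [0.55   0.0337 0.1012] yaw 127.59 FT [-1.24  0.    8.23 -0.1   0.23 -0.01] -0.798
```

>>> {"method": "send_rows", "body": {"moves": [0,0,0,0,0,0,-0.03,0,0,0,0,0,0,-0.05,0,0,0,0,0,0,-0.05]}}

```text
time: 14.42
position: [0.55, 0.0337, 0.1012]
tool_rot: [0.464, 0.886, 0.001, 0.001]
ft_force: [-0.5, -0.4, 8.5]
grip_width: 0.0097
grip_force: 45.0
```

```bash
python3 st.py
```

```text
14.57 [0.55   0.0337 0.1013] yaw 124.72 FT [-0.99 -0.04  8.75 -0.11  0.2  -0.01] -0.748
```

>>> {"method": "send_rows", "body": {"moves": [0,0,0,0,0,0,-0.03,0,0,0,0,0,0,-0.05,0,0,0,0,0,0,-0.05]}}

```text
time: 14.87
position: [0.55, 0.0336, 0.1013]
tool_rot: [0.486, 0.874, 0.001, 0.001]
ft_force: [-0.3, -1.1, 8.1]
grip_width: 0.0096
grip_force: 45.0
```

```bash
python3 st.py
```

```text
15.02 [0.55   0.0336 0.1013] yaw 121.86 FT [-0.81  0.21  8.38 -0.12  0.19  0.01] -0.698
```

>>> {"method": "send_rows", "body": {"moves": [0,0,0,0,0,0,-0.03,0,0,0,0,0,0,-0.05,0,0,0,0,0,0,-0.05]}}

```text
time: 15.32
position: [0.5501, 0.0336, 0.1013]
tool_rot: [0.508, 0.861, 0.001, 0.001]
ft_force: [-1.2, -0.2, 9.2]
grip_width: 0.0094
grip_force: 45.0
```

```bash
python3 st.py
```

```text
15.47 [0.5501 0.0336 0.1013] yaw 119.0 FT [-0.76 -0.11  8.76 -0.13  0.17  0.02] -0.648
```

>>> {"method": "send_rows", "body": {"moves": [0,0,0,0,0,0,-0.03,0,0,0,0,0,0,-0.05,0,0,0,0,0,0,-0.05]}}

```text
time: 15.77
position: [0.5501, 0.0336, 0.1013]
tool_rot: [0.529, 0.848, 0.001, 0.001]
ft_force: [-0.9, -0.0, 7.8]
grip_width: 0.0097
grip_force: 45.0
```

```bash
python3 st.py
```

```text
15.92 [0.5501 0.0336 0.1013] yaw 116.13 FT [-0.91 -0.28  8.49 -0.17  0.2   0.  ] -0.598
```

>>> {"method": "send_rows", "body": {"moves": [0,0,0,0,0,0,-0.03,0,0,0,0,0,0,-0.05,0,0,0,0,0,0,-0.05]}}

```text
time: 16.22
position: [0.5501, 0.0336, 0.1013]
tool_rot: [0.55, 0.835, 0.001, 0.002]
ft_force: [-0.3, -0.0, 8.6]
grip_width: 0.0097
grip_force: 45.0
```

```bash
python3 st.py
```

```text
16.37 [0.5501 0.0336 0.1013] yaw 113.27 FT [-0.62 -0.38  8.33 -0.17  0.22 -0.01] -0.548
```

>>> {"method": "send_rows", "body": {"moves": [0,0,0,0,0,0,-0.02,0,0,0,0,0,0,-0.04,0,0,0,0,0,0,-0.04]}}

```text
time: 16.67
position: [0.5501, 0.0336, 0.1013]
tool_rot: [0.567, 0.824, 0.001, 0.001]
ft_force: [-0.8, 0.8, 8.1]
grip_width: 0.0096
grip_force: 45.0
```

```bash
python3 st.py
```

```text
16.82 [0.5501 0.0336 0.1013] yaw 110.98 FT [-0.92 -0.03  7.98 -0.16  0.18  0.05] -0.508
```

>>> {"method": "send_rows", "body": {"moves": [0,0,0,0,0,0,-0.02,0,0,0,0,0,0,-0.04,0,0,0,0,0,0,-0.04]}}

```text
time: 17.12
position: [0.5499, 0.0335, 0.1013]
tool_rot: [0.583, 0.812, 0.001, 0.001]
ft_force: [-1.5, -0.7, 8.7]
grip_width: 0.0096
grip_force: 45.0
```

```bash
python3 st.py
```

```text
17.27 [0.5499 0.0335 0.1013] yaw 108.7 FT [-0.94 -0.66  9.06 -0.23  0.28  0.03] -0.468
```

>>> {"method": "send_rows", "body": {"moves": [0,0,0,0,0,0,-0.02,0,0,0,0,0,0,-0.03,0,0,0,0,0,0,-0.03]}}

```text
time: 17.57
position: [0.5497, 0.0335, 0.1013]
tool_rot: [0.595, 0.804, 0.0, 0.001]
ft_force: [-1.0, -0.7, 8.3]
grip_width: 0.0094
grip_force: 45.0
```

```bash
sed -i 's/s\["q"\]\[5\].round(3))/s["q"][5].round(3),s["joint_torque"][5].round(3))/' st.py; python3 st.py
```

```text
17.72 [0.5497 0.0335 0.1013] yaw 106.98 FT [-1.34 -0.8   9.   -0.25  0.34  0.07] -0.438 0.044
```

>>> {"method": "send_rows", "body": {"moves": [0,0,0,0,0,0,-0.02,0,0,0,0,0,0,-0.03,0,0,0,0,0,0,-0.03]}}

```text
time: 18.02
position: [0.5496, 0.0335, 0.1013]
tool_rot: [0.607, 0.795, 0.0, 0.001]
ft_force: [-2.2, -1.3, 9.0]
grip_width: 0.0097
grip_force: 45.0
```

```bash
python3 st.py
```

```text
18.17 [0.5496 0.0335 0.1012] yaw 105.27 FT [-1.45 -1.21  9.61 -0.3   0.42  0.08] -0.408 0.057
```

>>> {"method": "send_rows", "body": {"moves": [0,0,0,0,0,0,-0.02,0,0,0,0,0,0,-0.04,0,0,0,0,0,0,-0.04]}}

```text
time: 18.47
position: [0.5498, 0.0335, 0.1013]
tool_rot: [0.623, 0.782, 0.0, 0.001]
ft_force: [-1.1, -0.8, 8.3]
grip_width: 0.0098
grip_force: 45.0
```

```bash
python3 st.py
```

```text
18.62 [0.5498 0.0335 0.1013] yaw 103.01 FT [-1.67 -0.34  8.82 -0.22  0.34  0.17] -0.368 0.189
```

>>> {"method": "send_rows", "body": {"moves": [0,0,0,0,0,0,-0.01,0,0,0,0,0,0,-0.02,0,0,0,0,0,0,-0.02]}}

```text
time: 18.92
position: [0.5499, 0.0336, 0.1013]
tool_rot: [0.63, 0.776, 0.0, 0.001]
ft_force: [-0.5, 1.0, 9.0]
grip_width: 0.0092
grip_force: 45.0
```

```bash
python3 st.py
```

```text
19.07 [0.5499 0.0336 0.1013] yaw 101.89 FT [-1.09 -0.45  9.18 -0.17  0.28  0.27] -0.349 0.275
```

The moment rises cleanly to 0.27 N m, so that is the stop. I relax the twist by 0.05 rad and ease up.

>>> {"method": "send_rows", "body": {"moves": [0,0,0,0,0,0,0.03,0,0,0,0,0,0,0.05,0,0,0,0.1,0,0,0.05,0,0,0,0.25,0,0,0.05,0,0,0,0.4,0,0,0.05]}}

```text
time: 19.53
position: [0.5495, 0.0335, 0.1047]
tool_rot: [0.611, 0.792, 0.0, 0.001]
ft_force: [-0.8, -1.1, 3.8]
grip_width: 0.0098
grip_force: 45.0
```

```bash
python3 st.py
```

```text
19.68 [0.5494 0.0335 0.1048] yaw 104.68 FT [-0.9  -1.14  5.02 -0.33  0.16  0.07] -0.398 0.058
```

>>> {"method": "send_rows", "body": {"moves": [0,0,0,0.1,0,0,0,0,0,0,0.2,0,0,0,0,0,0,0.2,0,0,0]}}

```text
time: 19.98
position: [0.5494, 0.0335, 0.1065]
tool_rot: [0.611, 0.792, 0.0, 0.001]
ft_force: [-0.1, -2.1, 3.7]
grip_width: 0.0095
grip_force: 45.0
```

```bash
python3 st.py
```

```text
20.13 [0.5493 0.0336 0.1065] yaw 104.67 FT [ 0.57 -1.75  4.18 -0.46 -0.03  0.04] -0.398 0.064
```

>>> {"method": "send_rows", "body": {"moves": [0,0,0,0.1,0,0,0,0,0,0,0.15,0,0,0,0,0,0,0.15,0,0,0]}}

```text
time: 20.43
position: [0.549, 0.0339, 0.1073]
tool_rot: [0.611, 0.792, 0.0, 0.0]
ft_force: [2.2, -1.9, -2.5]
grip_width: 0.0093
grip_force: 45.0
```

```bash
python3 st.py
```

```text
20.58 [0.5489 0.0339 0.1074] yaw 104.66 FT [ 2.74 -1.04 -4.   -0.32 -0.52  0.09] -0.398 0.08
```

Force fell from +4 to -4 N, so the stud is caught and the blade is only dragging in the slot. I relieve the side load and twist and keep lifting.

>>> {"method": "send_rows", "body": {"moves": [0,0.03,0,0,0,0,0.02,0,0.05,-0.02,0.03,0,0,0.03,0,0.05,-0.02,0.06,0,0,0.03]}}

```text
time: 20.88
position: [0.5487, 0.0341, 0.1085]
tool_rot: [0.599, 0.801, -0.0, -0.001]
ft_force: [0.4, 0.1, -0.7]
grip_width: 0.0099
grip_force: 45.0
```

```bash
python3 st.py
```

```text
21.03 [0.5488 0.034  0.1085] yaw 106.37 FT [ 0.22  0.62 -1.28  0.09 -0.15  0.01] -0.428 0.01
```

>>> {"method": "send_rows", "body": {"moves": [0,0,0,0.5,0,0,0,0,0,0,1.5,0,0,0,0,0,0,4.5,0,0,0,0,0,-2,4.5,0,0,0.08,0,0,-5,4.5,0,0,0.18]}}

```text
time: 21.5
position: [0.5498, -0.0151, 0.1561]
tool_rot: [0.521, 0.853, 0.001, 0.001]
ft_force: [0.4, 0.4, -1.4]
grip_width: 0.0096
grip_force: 45.0
```

>>> {"method": "send_rows", "body": {"moves": [0,-0.5,-3.5,0,0,0,0.11,0,-1,-7,0,0,0,0.22,0,-1.5,-10.5,0,0,0,0.33,0,-2,-14,0,0,0,0.44,0,-2.66,-17.5,0,0,0,0.55]}}

```text
time: 21.92
position: [0.522, -0.193, 0.1545]
tool_rot: [0.271, 0.963, -0.0, 0.0]
ft_force: [1.3, 0.3, -0.5]
grip_width: 0.0097
grip_force: 45.0
```

>>> {"method": "send_rows", "body": {"moves": [0,0,-3.5,0,0,0,0.1,0,0,-7,0,0,0,0.13,0,0,-7,0,0,0,0.13,0,0,-7,0,0,0,0.13]}}

```text
time: 22.25
position: [0.5222, -0.2635, 0.1542]
tool_rot: [0.213, 0.977, -0.0, 0.0]
ft_force: [-0.5, 1.0, -0.5]
grip_width: 0.0096
grip_force: 45.0
```

```bash
python3 st.py
python3 - <<'E'
from h import *
ims=[]
for n,b in(("scene",(220,290,250,345)),("side",(210,280,265,360))):
    c=get(n);o=dict(np.load(f"{n}0.npz"))
    for t,k in(("before",o),("now",c)):
        P=cloud(k);X,Y,Z=P[...,0],P[...,1],P[...,2];m=(np.hypot(X-.547,Y-.031)<.018)&(Z>.055)&(Z<.08);
        print(n,t,m.sum(),np.percentile(Z[m],[25,50,75,90]).round(4))
    ims.append(cv2.resize(c["img"][b[0]:b[1],b[2]:b[3]],(760,560//2)))
    if n=="scene":
        P=cloud(c);Hh=cv2.cvtColor(c["img"],cv2.COLOR_BGR2HSV)
cv2.imwrite("pics/chk.png",np.vstack(ims))
E
```

```text
22.4 [ 0.522  -0.2599  0.1536] yaw 155.69 FT [-0.24  0.53 -0.71 -0.02  0.   -0.03] -1.8 0.002
scene before 96 [0.0637 0.0664 0.0677 0.0688]
scene now 90 [0.0625 0.064  0.0652 0.0665]
side before 88 [0.0656 0.0678 0.0695 0.0707]
side now 48 [0.064  0.0657 0.067  0.0679]
```

View pics/chk.png

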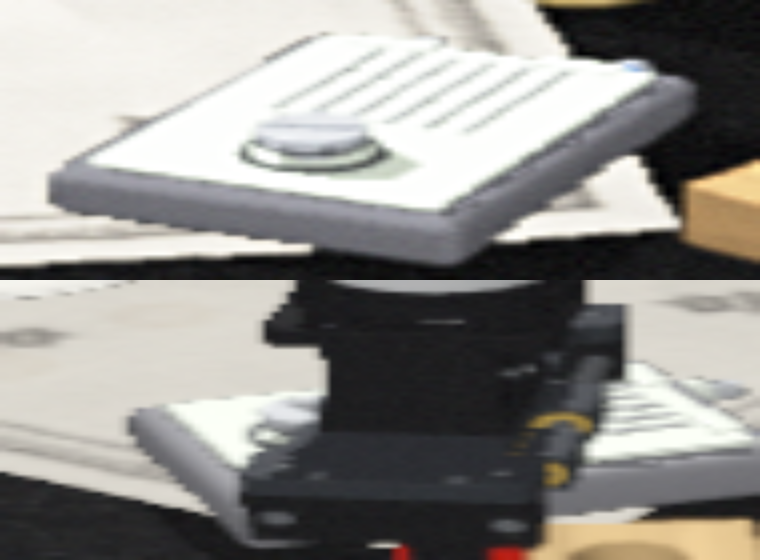

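Crop: the scene half shows the stud at (315,140), lower and turned. The depths drop about 2.5 mm in both views, so it is in its catch. Now I lower the key into the stand.

>>> {"method": "send_rows", "body": {"moves": [0,0,-0.1,-2.5,0,0,0,0,0,-0.1,-5,0,0,0,0,0,-0.1,-7,0,0,0,0,0,-0.1,-8.5,0,0,0,0,0,-0.1,-9.4,0,0,0]}}

```text
time: 22.97
position: [0.5219, -0.2606, 0.0577]
tool_rot: [0.21, 0.978, 0.001, -0.002]
ft_force: [0.2, -0.5, -0.3]
grip_width: 0.0096
grip_force: 45.0
```

>>> {"method": "send_rows", "body": {"moves": [0,0,0,-0.15,0,0,0,0,0,0,-0.3,0,0,0,0,0,0,-0.4,0,0,0,0,0,0,-0.4,0,0,0]}}

```text
time: 23.3
position: [0.5233, -0.2627, 0.0563]
tool_rot: [0.211, 0.978, -0.0, 0.001]
ft_force: [-0.3, 0.3, -0.9]
grip_width: 0.0097
grip_force: 45.0
```

```bash
python3 st.py
```

```text
23.45 [ 0.5231 -0.2627  0.0563] yaw 155.66 FT [ 0.06  0.1  -0.78 -0.01  0.01  0.01] -1.802 0.0
```

>>> {"method": "send_rows", "body": {"moves": [0,-0.08,0.14,-0.1,0,0,0,0,-0.08,0.14,-0.2,0,0,0,0,-0.08,0.14,-0.27,0,0,0,0,-0.08,0.14,-0.27,0,0,0]}}

```text
time: 23.83
position: [0.5217, -0.2608, 0.0535]
tool_rot: [0.211, 0.978, 0.0, -0.0]
ft_force: [-1.6, 0.3, 4.3]
grip_width: 0.0094
grip_force: 45.0
```

```bash
python3 st.py
```

```text
23.98 [ 0.5217 -0.2608  0.0535] yaw 155.66 FT [-0.79  1.07  5.26  0.15  0.24 -0.  ] -1.801 -0.001
```

The collar is seated, with 5 N felt at the original height. Release and retreat.

>>> {"method": "send_rows", "body": {"moves": [0.3,0,0,0,0,0,0,0.5,0,0,0,0,0,0,0.7,0,0,0,0,0,0,0.7,0,0,0,0,0,0,0.7,0,0,0,0,0,0]}}

```text
time: 24.45
position: [0.5219, -0.261, 0.0525]
tool_rot: [0.211, 0.978, 0.0, -0.0]
ft_force: [0.3, -0.2, 0.8]
grip_width: 0.0351
grip_force: 0.0
```

>>> {"method": "send_rows", "body": {"moves": [0.7,0,0,0,0,0,0,0.7,0,0,2,0,0,0,0.7,0,0,5,0,0,0,0.7,-1.2,0,9.4,0,0,0,0.7,-1.2,0,9.4,0,0,0]}}

```text
time: 24.87
position: [0.5117, -0.2629, 0.1523]
tool_rot: [0.211, 0.978, -0.002, 0.004]
ft_force: [1.6, -0.4, 0.4]
grip_width: 0.0596
grip_force: 0.0
```

```bash
python3 st.py
python3 - <<'E'
from key import *
c=get("wrist");key(c);cv2.imwrite("pics/k2.png",c["img"])
for n in("scene","side"):
    k=get(n);o=dict(np.load(f"{n}0.npz"));
    for t,q in(("before",o),("now",k)):
        P=cloud(q);X,Y,Z=P[...,0],P[...,1],P[...,2];m=(np.hypot(X-.547,Y-.031)<.018)&(Z>.055)&(Z<.08);print(n,t,m.sum(),np.median(Z[m]).round(4))
E
```

```text
25.02 [ 0.51   -0.2611  0.1473] yaw 155.65 FT [ 0.63 -0.17 -0.34 -0.01 -0.02  0.01] -1.814 -0.003
red [330. 275.] 1061 z [0.0412 0.0756 0.0771]
top 760 [ 523.6 -260.3] [ 9.4 35.8] 65.7 mean [ 523.2 -260.3] ang 155.8
scene before 96 0.0664
scene now 86 0.0642
side before 88 0.0678
side now 13 0.0639
```

View pics/k2.png

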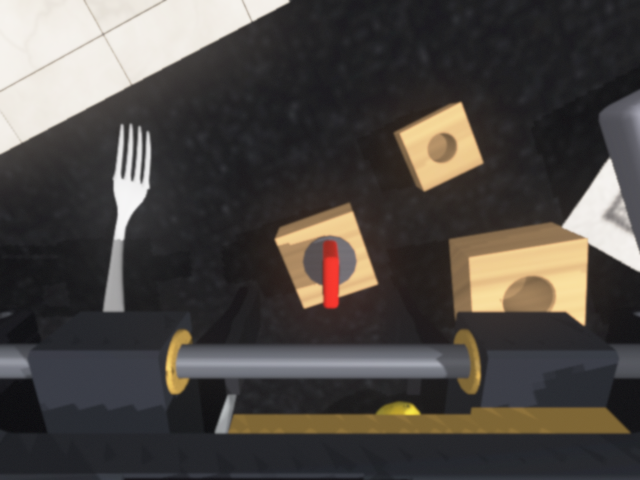

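The handle (330,275) is upright over the stand. Its top is at z 0.0756 and within 2 mm of where it started. The bystanders haven't moved, so I'm handing in.

```bash
python3 -c "
from rig import workorder;print(workorder.hand_in())"
```

```text
the job is handed in; nothing more can be done
None
```

The stud turned to its stop and sits about 2.5 mm down in its catch, and the key is back upright and fully down in its stand. I handed the job in at about 25 s; the hand-in gave no verdict.

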